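# Dim the microscope ring light to half

## Task

The microscope's ring light is far too bright. On the dimmer box whose lever ends in a crossbar (a T-shaped handle), swing the lever back to half brightness, so that it stands straight up over the broad middle mark of its scale, and let go of it. Leave the other dimmer, whose lever ends in a ball, set as it is.

Things in the scene. Friction and masses are not known exactly. Their poses are not given: they have to be found in the camera images.
- ring_lever (a joint): Angle of the crossbar lever, rad. 0 = off, leaning 50 degrees to the -x side of its box; grows as it swings over the top; 0.873 = straight up, half brightness; 1.745 = full, leaning 50 degrees to the box's +x side. It starts well on the full side. The hinge is stiff by friction (0.1 N m, about 1.5 N at the crossbar); the lever stays where it is left.
- ring_lever_grip (a point): Centre of the crossbar at the end of the T-shaped lever: a black plastic round bar, 16 mm in diameter, 54 mm long, level and parallel to the hinge (along y of ring_unit), on a steel rod of 8 mm diameter. It is 90 mm from the hinge axis: 125 mm above the table when upright, 93 mm at full.
- ring_unit: Fixed white dimmer box of the crossbar lever, 150 (x) by 90 (y) by 40 mm high; a drum across it (radius 30, 60 wide in y) rises to 65 mm and bears black marks, the broadest on top. Origin: centre of the underside; x from off side to full side, z up. The hinge runs along y, 35 mm above the origin. An identical box with a ball lever stands beside it, left or right by chance.
- spot_lever_grip (a point): Centre of the black ball, 28 mm in diameter, at the end of the other dimmer's lever (same box, hinge and lever length), which may stand at any angle and must be left so.
Not all that is in view belongs to the job. Leave any orange look-alike of the ring_unit alone.

How it is judged:
By the outcome, as a careful person would: the job done as asked, in the order asked, and still so for the second after the job is handed in, with the robot touching nothing.
It also fails if it takes over 32 s, if anything falls off the work surface, if the arm or the gripper's body presses on something with over 40 N, if the wrist force passes 120 N, or if a joint passes its speed limit or range.

## Robot

A 6-joint arm with a two-finger parallel gripper is mounted at the origin on the work surface. World frame = base frame: x ahead of the robot, y to its left, z up, the work surface at z = 0. Lengths are in mm, angles in degrees, forces in N, time in s.
With the tool pointing down it reaches from about 325 to 775 mm from the base axis. Payload 9.3 kg.
Tool frame: the origin (TCP) lies midway between the tips of the shut fingers; the grasp point (between the pads) lies 19 mm behind it (r.grip_point_offset is the distance from the TCP to the grasp point, in mm); z points along the fingers, y is the line along which they close (so a half turn about z gives the same grasp; the last joint's range is limited). The gripper opens to 85 mm and grips with 20 to 120 N. Pads are 22 mm wide; open, the fingers measure 114 mm over their backs; the gripper's body (76 mm by 85 mm) begins 54 mm behind the grasp point. The pads swing forward as they close: fully open they stand 13 mm farther back than shut.
Start: joints at [-80.535, 14.817, 1.232, 76.415, 0, 81.257], TCP at [171.856, -522.458, 231.279] pointing down, gripper open.
Joint ranges: [-174.27, 174.27], [-52.1, 104.24], [-59.71, 78.15], [-110.17, 111.67], [-87.03, 83.33], [-180, 180]. Speed limits (degrees/s): [127.2, 127.2, 159.86, 180, 180, 180].

## Interface

Orientations are given as [roll, pitch, yaw] about the fixed x, y, z axes, in that order (R = Rz(yaw) Ry(pitch) Rx(roll)).
In Python, from station import r, eyes, search_frame, landmark_of gives the robot as it stands. The module is installed in compiled form; this text tells all that it offers.
- The arm moves only by the tool servo_tool, never from a script. Its argument "targets" is a list of rows, each an object of numbers: "tx", "ty", "tz": the shift along the world's x, y, z in units of 30 mm (1.0 is 30 mm); "wx", "wy", "wz": the turn, a rotation vector about the world's x, y, z in units of 10 degrees (1.0 is 10 degrees). In form: [{"tx": .., "ty": .., "tz": .., "wx": .., "wy": .., "wz": ..}, ...]. A call has exactly 8 rows; each row is the pose to reach, as a shift and turn from the pose commanded when the call began; what a row does not reach only later rows make up. A row lasts 1/8 s, in which the tool goes at most 62.5 mm and 10.7 degrees, less where a joint would pass 70% of its speed; a pose out of reach is approached as far as the arm can. A call with a gripper value outside its range is refused whole. "jaw" is the finger opening in mm, from 0 to 85.4, set as the call begins (left out, the last holds). The fingers move at their own pace and stop on an object; the grip force is fixed at half the most. Time passes only in rows, so rows that repeat a pose let the fingers close, or fill a call up. It gives the time, the measured TCP pose, the force, the opening and the grip force at its end, in the units of the state.
- r.observe(): the state, without advancing time (a new reading comes with each control period).
- eyes.camera(name): name is "scene" or "side" or "wrist"; returns a dict with "img" (480x640x3 uint8, red, green, blue), "fx", "fy", "cx", "cy" (pixels), "xyz" and "orientation" of the camera in the world; the wrist camera has in their place "hand_eye" (4x4, takes a point from camera to tool coordinates, whose origin is the TCP and whose axes are the flange's). Camera axes: x right, y up, looking along -z (the intrinsics and any distortion apply to the point x, -y, -z); pixel columns grow to the right and rows downward; lengths in mm; the calibration is good to about 2 mm. The wrist camera is an equidistant fisheye: a pixel r from the principal point sees the ray r / f radians off the axis. A picture is of the moment at which its call begins: read the wrist's pose just before it. There is no depth.
- r.job_done(): hands the job in; it is judged then, once.
Trained networks look in the newest picture that a camera, given by its name, has taken for a name from the list of things; names that differ only in an ending like _2 or _b are one class to them, and where a whole thing is asked for, a point or a joint stands for the part that bears it (a point fixed in the world has none). Each returns a list of dicts, best first, with "confidence" (0 to 1); they miss things now and then, are a little off and sometimes report something else, mostly with a low value. They report only what shows in the picture. A call takes as long as a camera call. They do not tell look-alikes from the thing itself.
- search_frame(thing, camera): "uv" ([column, row] in pixels, amid what is visible of it).
- landmark_of(thing, camera): "uv" ([column, row] in pixels: a listed point, or the origin of a listed thing).
The state is a dict: "time_s": time; "joint_positions": joint angles; "dq": joint speeds; "joint_efforts": joint torques, N m; "tool_pos": TCP position; "ee_rot": TCP orientation; "force": force on the tool from outside, world axes, zero at the start; "wrist_torque": the same for the moment, N m; "grip_width": opening from 0.0 (shut) to 1.0 (fully open); "grip_force": force on a finger pad.
Only numpy, scipy, OpenCV 4.12 (cv2) and the standard library are available. Lean on these libraries where they do the work, as an engineer would, in place of code of your own. Each camera call takes 0.05 s, during which the arm holds its last target. There are 200 camera calls.

## Working session

There is one attempt and no reset: what is moved stays moved. The work goes in short steps, Python scripts to look and compute and a tool call to move; the robot and the scene stay as the last step left them, time stands still between calls to the robot, and variables do not carry over. Pictures are saved under pics/ and viewed, at most 10 in all, crops included, and the job is handed in when it is done.

Besides the shell and the picture viewer there is one more tool, called after "Call:" in YAML: its name, and indented under it one key for each argument. servo_tool: Moves the arm, as the interface text tells. Its arguments: {"type":"object","properties":{"targets":{"type":"array"},"jaw":{"type":"number"}},"required":["targets"]}

```bash
mkdir -p pics
cat > h.py <<'E'
import numpy as np, cv2
from scipy.spatial.transform import Rotation as R
from station import r, eyes, search_frame, landmark_of
def ray(c,uv):
    # fixed camera: origin, dir in world
    M=R.from_euler('xyz',c['orientation'],degrees=True).as_matrix()
    d=np.array([(uv[0]-c['cx'])/c['fx'],-(uv[1]-c['cy'])/c['fy'],-1.])
    return np.array(c['xyz'],float),M@d/np.linalg.norm(d)
def tri(rays):
    A=np.zeros((3,3));b=np.zeros(3)
    for o,d in rays:
        P=np.eye(3)-np.outer(d,d);A+=P;b+=P@o
    p=np.linalg.solve(A,b)
    return p,[np.linalg.norm((np.eye(3)-np.outer(d,d))@(p-o)) for o,d in rays]
def onz(ry,z):
    o,d=ry;return o+d*(z-o[2])/d[2]
E
python3 - <<'E'
from h import *
for n in ('scene','side'):
    c=eyes.camera(n);cv2.imwrite(f'pics/{n}0.png',c['img'][:,:,::-1])
    print({k:v for k,v in c.items() if k!='img'})
    for t in ('ring_lever_grip','ring_unit','spot_lever_grip'):
        L=landmark_of(t,n)[:4]
        print(t,[(np.round(x['uv']),round(x['confidence'],2),np.round(onz(ray(c,x['uv']),0 if t=='ring_unit' else 100))) for x in L])
print(r.observe())
E
```

```text
{'fx': 516.065282621893, 'fy': 516.065282621893, 'cx': 314.55276432078796, 'cy': 237.88848286467154, 'xyz': array([ 957.45786625, -452.83063574,  639.66775642]), 'orientation': array([50.86647456, -0.98812562, 48.67091742])}
ring_lever_grip [(array([305., 171.]), 0.85, array([296., 116., 100.])), (array([436., 239.]), 0.79, array([598., 145., 100.]))]
ring_unit [(array([412., 269.]), 0.96, array([557., 152.,   0.])), (array([324., 218.]), 0.72, array([339., 132.,   0.]))]
spot_lever_grip [(array([235., 306.]), 0.79, array([ 507., -195.,  100.]))]
{'fx': 455.5959915334284, 'fy': 455.5959915334284, 'cx': 320.399601634756, 'cy': 240.23157984419694, 'xyz': array([292.83621734, 601.39476086, 617.70123065]), 'orientation': array([ 5.05812771e+01,  1.14582725e-01, -1.64555002e+02])}
ring_lever_grip [(array([211., 278.]), 0.85, array([608., 134., 100.])), (array([416., 324.]), 0.85, array([275., 144., 100.]))]
ring_unit [(array([367., 345.]), 0.93, array([346., 122.,   0.]))]
spot_lever_grip [(array([211., 275.]), 0.62, array([610., 129., 100.])), (array([323., 186.]), 0.45, array([ 504., -181.,  100.]))]
{'time_s': 0.4, 'joint_positions': array([-8.05350416e+01,  1.48209824e+01,  1.22454305e+00,  7.64153598e+01,
        1.35570167e-05,  8.12570330e+01]), 'dq': array([ 2.34905324e-02, -9.63426936e-05,  5.74575999e-02,  5.72666795e-02,
        2.06539923e-02,  5.83029330e-02]), 'joint_efforts': array([-1.04811814e-03, -5.54831278e+01,  3.44403970e+01,  3.46613306e-03,
       -1.00384921e-04, -8.55128150e-06]), 'tool_pos': array([ 171.84653383, -522.40770732,  231.18766871]), 'ee_rot': array([-1.79988340e+02, -1.80689459e-03,  1.82079252e+01]), 'force': array([ 0.01061513,  0.30518978, -0.26861734]), 'wrist_torque': array([ 0.03317122, -0.01890393, -0.0152438 ]), 'grip_force': 0.0, 'grip_width': 1.0006440001885786}
```

View pics/scene0.png

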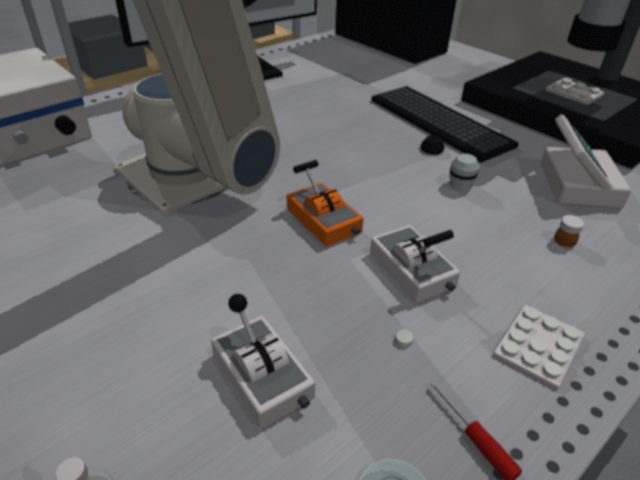

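View pics/side0.png

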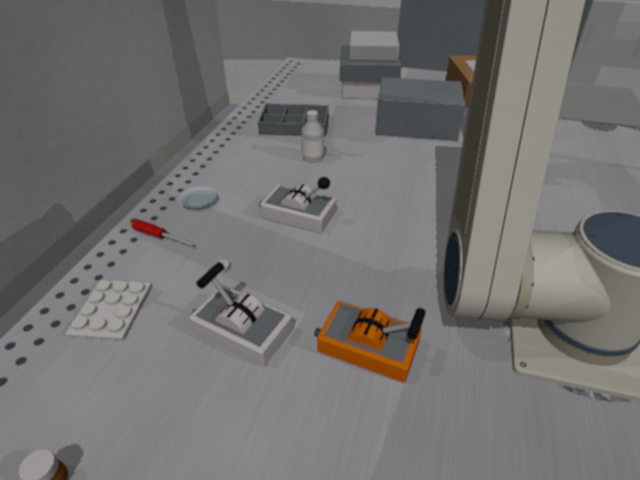

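Both pictures show the same candidates:
- **White T-lever box:** bar at scene (436,239) and side (211,275).
- **Orange look-alike:** bar at scene (305,171) and side (416,324).
- **White ball-lever box:** ball at scene (237,302) and side (323,184).

I choose the white T-lever and will check it in a close crop.

Run:
```python
import cv2,numpy as np
a=cv2.imread('pics/scene0.png')[210:310,360:470];b=cv2.imread('pics/side0.png')[250:370,180:300]
f=lambda i,w,h:cv2.resize(i,(w,h),interpolation=cv2.INTER_CUBIC)
A=f(a,440,400);B=f(b,400,400)
A=f(a,396,360);B=f(b,396,396)
A=cv2.copyMakeBorder(A,0,36,0,0,cv2.BORDER_CONSTANT)
cv2.imwrite('pics/crop.png',np.hstack([A,B]))
```

```text
(no output)
```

View pics/crop.png

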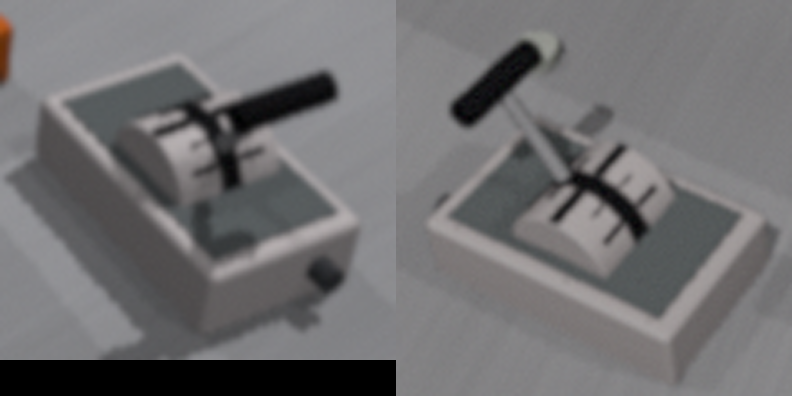

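The crop confirms a white box with a black crossbar on the lever, leaning away from the broad mark. The bar centre is near scene (437,239) and side (211,274). Next I fit the box pose and lever angle from the corners.

```bash
cat > fit.py <<'E'
from h import *
from scipy.optimize import least_squares
cs={n:eyes.camera(n) for n in('scene','side')}
def proj(c,p):
    M=R.from_euler('xyz',c['orientation'],degrees=True).as_matrix()
    q=M.T@(p-c['xyz']);return np.array([c['cx']-c['fx']*q[0]/q[2],c['cy']+c['fy']*q[1]/q[2]])
A=lambda x,y:(360+x/3.6,210+y/3.6)
B=lambda x,y:(180+(x-396)/3.3,250+y/3.3)
# box corners sx,sy,z
obs=[('scene',A(42,98),(-1,-1,40)),('scene',A(180,55),(-1,1,40)),('scene',A(357,222),(1,1,40)),('scene',A(210,275),(1,-1,40)),('scene',A(207,333),(1,-1,0)),
('side',B(428,226),(1,1,40)),('side',B(775,222),(-1,-1,40)),('side',B(672,340),(-1,1,40)),('side',B(675,382),(-1,1,0))]
grip=[('scene',A(278,103)),('side',B(500,80))]
def T(p,v): 
    a=p[2];return np.array([p[0]+v[0]*np.cos(a)-v[1]*np.sin(a),p[1]+v[0]*np.sin(a)+v[1]*np.cos(a),v[2]])
def res(p):
    e=[proj(cs[n],T(p,(75*s[0],45*s[1],s[2])))-uv for n,uv,s in obs]
    g=T(p,(90*np.sin(p[3]),0,35+90*np.cos(p[3])))
    e+=[proj(cs[n],g)-uv for n,uv in grip]
    return np.concatenate(e)
s=least_squares(res,[560,150,0,.6],loss='soft_l1')
p=s.x;print(p[:2],np.degrees(p[2:]),'grip',T(p,(90*np.sin(p[3]),0,35+90*np.cos(p[3]))),'up',T(p,(0,0,125)))
print(np.round(s.fun.reshape(-1,2),1))
print(tri([ray(cs[n],uv) for n,uv in grip]))
E
python3 fit.py
```

```text
[555.71630739 149.11221059] [-13.72440058  33.88151618] grip [604.45673594 137.20858197 109.71729552] up [555.71630739 149.11221059 125.        ]
[[-2.3 -1.2]
 [-0.9 -2.4]
 [ 1.2 -1.2]
 [-0.4  0.6]
 [-3.   1.3]
 [-1.4 -1.6]
 [-1.  -3.1]
 [-0.7  0.1]
 [ 0.4  2.9]
 [ 0.  -0.4]
 [-0.4  0.8]]
(array([604.82379554, 135.89381238, 109.97995151]), [np.float64(0.44454829468824775), np.float64(0.4445482946885884)])
```

Call:
servo_tool:
  targets:
    - {"tx": 0.6, "ty": 0.8, "tz": 0.1, "wz": 0.2}
    - {"tx": 1.8, "ty": 2.6, "tz": 0.2, "wz": 0.7}
    - {"tx": 3.0, "ty": 4.4, "tz": 0.3, "wz": 1.2}
    - {"tx": 4.2, "ty": 6.2, "tz": 0.3, "wz": 1.7}
    - {"tx": 5.4, "ty": 8.0, "tz": 0.3, "wz": 2.2}
    - {"tx": 6.6, "ty": 9.8, "tz": 0.3, "wz": 2.7}
    - {"tx": 7.8, "ty": 11.5, "tz": 0.3, "wz": 3.2}
    - {"tx": 9.0, "ty": 13.2, "tz": 0.3, "wz": 3.7}
  jaw: 60

```text
invalid input at $.targets[0]: expected keys tx, ty, tz, wx, wy, wz
```

Call:
servo_tool:
  targets:
    - {"tx": 0.6, "ty": 0.8, "tz": 0.1, "wx": 0, "wy": 0, "wz": 0.2}
    - {"tx": 1.8, "ty": 2.6, "tz": 0.2, "wx": 0, "wy": 0, "wz": 0.7}
    - {"tx": 3.0, "ty": 4.4, "tz": 0.3, "wx": 0, "wy": 0, "wz": 1.2}
    - {"tx": 4.2, "ty": 6.2, "tz": 0.3, "wx": 0, "wy": 0, "wz": 1.7}
    - {"tx": 5.4, "ty": 8.0, "tz": 0.3, "wx": 0, "wy": 0, "wz": 2.2}
    - {"tx": 6.6, "ty": 9.8, "tz": 0.3, "wx": 0, "wy": 0, "wz": 2.7}
    - {"tx": 7.8, "ty": 11.5, "tz": 0.3, "wx": 0, "wy": 0, "wz": 3.2}
    - {"tx": 9.0, "ty": 13.2, "tz": 0.3, "wx": 0, "wy": 0, "wz": 3.7}
  jaw: 60

```text
time_s: 1.5
tool_pos: [435.8, -134.4, 240.6]
ee_rot: [179.9, -0.0, 55.4]
force: [0.2, -1.5, -0.6]
grip_width: 0.703
grip_force: 0.0
```

Call:
servo_tool:
  targets:
    - {"tx": 1.2, "ty": 1.6, "tz": 0, "wx": 0, "wy": 0, "wz": 0.5}
    - {"tx": 2.4, "ty": 3.2, "tz": 0, "wx": 0, "wy": 0, "wz": 0.9}
    - {"tx": 3.6, "ty": 4.7, "tz": 0, "wx": 0, "wy": 0, "wz": 1.3}
    - {"tx": 4.7, "ty": 6.2, "tz": 0, "wx": 0, "wy": 0, "wz": 1.7}
    - {"tx": 5.7, "ty": 7.5, "tz": 0, "wx": 0, "wy": 0, "wz": 2.0}
    - {"tx": 6.3, "ty": 8.3, "tz": 0, "wx": 0, "wy": 0, "wz": 2.1}
    - {"tx": 6.5, "ty": 8.5, "tz": 0, "wx": 0, "wy": 0, "wz": 2.1}
    - {"tx": 6.5, "ty": 8.5, "tz": 0, "wx": 0, "wy": 0, "wz": 2.1}

```text
time_s: 2.5
tool_pos: [629.9, 118.7, 239.9]
ee_rot: [-180.0, 0.0, 76.2]
force: [0.5, -0.2, 0.2]
grip_width: 0.707
grip_force: 0.0
```

```bash
cat >> h.py <<'E'
def wray(c,s,uv):
    Rt=R.from_euler('xyz',s['ee_rot'],degrees=True).as_matrix();H=np.array(c['hand_eye'])
    x,y=uv[0]-c['cx'],uv[1]-c['cy'];q=np.hypot(x,y);t=q/c['fx']
    d=np.array([np.sin(t)*x/q,-np.sin(t)*y/q,-np.cos(t)])
    return np.array(s['tool_pos'])+Rt@H[:3,3],Rt@H[:3,:3]@d
E
python3 - <<'E'
from h import *
s=r.observe();c=eyes.camera('wrist');cv2.imwrite('pics/w1.png',c['img'][:,:,::-1])
print(s['tool_pos'],s['ee_rot'],s['joint_positions'],{k:v for k,v in c.items() if k!='img'})
for t,z in(('ring_lever_grip',109.7),('ring_unit',0)):
    for x in landmark_of(t,'wrist'): print(t,x,onz(wray(c,s,x['uv']),z))
E
```

```text
[629.88897777 118.67165814 239.90701901] [-1.79965154e+02  2.25476422e-02  7.62154333e+01] [ 3.18051717e+00  2.39363128e+01  1.60520317e+01  8.21556280e+01
 -1.13986482e-02  1.06965095e+02] {'fx': 371.64829954431775, 'fy': 371.64829954431775, 'cx': 322.5254031782535, 'cy': 235.41382736019057, 'hand_eye': array([[ 2.16926284e-04,  9.56786190e-01,  2.90792263e-01,
         7.47652335e+01],
       [ 9.99999714e-01,  2.97661467e-06, -7.55777349e-04,
         5.60515164e-01],
       [-7.23982906e-04,  2.90792344e-01, -9.56785916e-01,
        -1.42169713e+02],
       [ 0.00000000e+00,  0.00000000e+00,  0.00000000e+00,
         1.00000000e+00]])}
ring_lever_grip {'uv': [284.5, 208.9], 'confidence': 0.85} [605.78482651 137.77480554 109.7       ]
ring_lever_grip {'uv': [13.7, 281.0], 'confidence': 0.7} [295.4902746  139.83184911 109.7       ]
ring_unit {'uv': [251.5, 184.7], 'confidence': 0.83} [561.51024036 150.07372698   0.        ]
ring_unit {'uv': [97.5, 251.5], 'confidence': 0.83} [ 3.42935710e+02  1.24724455e+02 -5.68434189e-14]
ring_unit {'uv': [286.0, 207.5], 'confidence': 0.37} [590.58651662 117.33947829   0.        ]
```

View pics/w1.png

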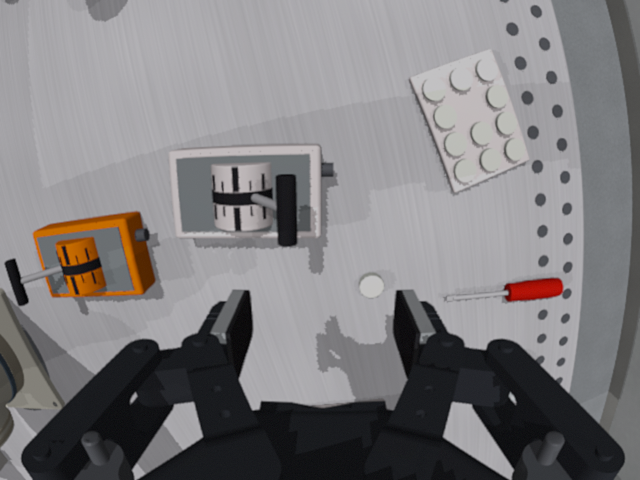

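The wrist view shows the white box with corners (170,152), (321,146), (326,234) and (176,236). The bar runs from (286,176) to (288,245) and the broad mark is at (236,198). I use these to refine the pose.

Run:
```python
from h import *
s=r.observe();c=eyes.camera('wrist')
f=lambda uv,z:onz(wray(c,s,uv),z)
P=np.array([f(u,40) for u in((170,152),(321,146),(326,234),(176,236))])
print(P.round(1),P.mean(0)); e=lambda a:np.degrees(np.arctan2(a[1],a[0]))
print(e(P[1]-P[0]),e(P[2]-P[3]),e(P[0]-P[3]),e(P[1]-P[2]),np.linalg.norm(P[1]-P[0]),np.linalg.norm(P[0]-P[3]))
print('mark',f((236,198),65)); b=[f(u,110) for u in((286,176),(287,245))];print('bar',b,np.mean(b,0),e(b[0]-b[1]))
print(s['tool_pos'])
```

```text
[[500.  206.5  40. ]
 [642.4 172.4  40. ]
 [626.9  89.6  40. ]
 [478.4 124.1  40. ]] [561.93436414 148.14376127  40.        ]
-13.472101506206457 -13.091838028434603 75.322706977956 79.38348584286302 146.4571066956651 85.14183225880942
mark [559.00259147 148.37907598  65.        ]
bar [array([613.09695302, 160.77869654, 110.        ]), array([599.72333729, 108.74540033, 110.        ])] [606.41014516 134.76204844 110.        ] 75.58581114448268
[629.51391221 117.80551186 240.66017451]
```

Call:
servo_tool:
  targets:
    - {"tx": 0, "ty": 0.1, "tz": -0.2, "wx": 0.1, "wy": 0.4, "wz": 0}
    - {"tx": 0.1, "ty": 0.2, "tz": -0.6, "wx": 0.25, "wy": 1.0, "wz": 0}
    - {"tx": 0.1, "ty": 0.2, "tz": -1.1, "wx": 0.4, "wy": 1.6, "wz": 0}
    - {"tx": 0.1, "ty": 0.3, "tz": -1.6, "wx": 0.5, "wy": 2.2, "wz": 0}
    - {"tx": 0.2, "ty": 0.4, "tz": -2.1, "wx": 0.65, "wy": 2.8, "wz": 0.05}
    - {"tx": 0.2, "ty": 0.4, "tz": -2.5, "wx": 0.76, "wy": 3.2, "wz": 0.05}
    - {"tx": 0.2, "ty": 0.4, "tz": -2.8, "wx": 0.76, "wy": 3.2, "wz": 0.05}
    - {"tx": 0.2, "ty": 0.4, "tz": -2.8, "wx": 0.76, "wy": 3.2, "wz": 0.05}

```text
time_s: 3.7
tool_pos: [624.6, 130.0, 147.0]
ee_rot: [-148.0, -0.1, 76.6]
force: [0.7, -0.5, 1.1]
grip_width: 0.704
grip_force: 0.0
```

Run:
```python
from h import *
s=r.observe();c=eyes.camera('wrist');cv2.imwrite('pics/w2.png',c['img'][:,:,::-1])
Rt=R.from_euler('xyz',s['ee_rot'],degrees=True).as_matrix()
print(s['tool_pos'],s['joint_positions'],s['grip_width'],Rt.round(3))
for x in landmark_of('ring_lever_grip','wrist'):
  p=onz(wray(c,s,x['uv']),110);print(x,p,'tool',Rt.T@(p-s['tool_pos']))
for g in((605.3,136.5,110),(558,148.7,35)):print('est in tool',Rt.T@(g-s['tool_pos']))
```

```text
[624.59283138 129.97828185 146.99659602] [  0.70465543  47.73473664  38.23532257 111.64347691   7.54333718
 101.989411  ] 0.70432755778751 [[ 0.232  0.826 -0.514]
 [ 0.973 -0.196  0.125]
 [ 0.002 -0.529 -0.848]]
{'uv': [105.4, 263.3], 'confidence': 0.95} [318.64377086 143.15209999 110.        ] tool [ -58.33768876 -235.58406997  190.37853157]
{'uv': [328.9, 262.7], 'confidence': 0.72} [607.93164739 138.02332695 110.        ] tool [ 3.86381437  4.24953175 40.96435448]
est in tool [ 1.77092304  2.37516377 42.12738653]
est in tool [  2.4659188    0.62911094 131.61257123]
```

View pics/w2.png

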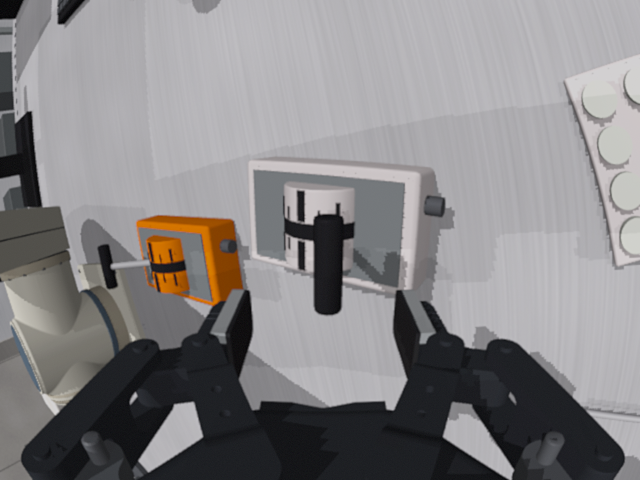

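Call:
servo_tool:
  targets:
    - {"tx": 0, "ty": 0, "tz": 0, "wx": -0.08, "wy": -0.34, "wz": 0}
    - {"tx": -0.1, "ty": 0.03, "tz": -0.2, "wx": -0.16, "wy": -0.68, "wz": 0}
    - {"tx": -0.3, "ty": 0.1, "tz": -0.6, "wx": -0.16, "wy": -0.68, "wz": 0}
    - {"tx": -0.5, "ty": 0.17, "tz": -1.0, "wx": -0.16, "wy": -0.68, "wz": 0}
    - {"tx": -0.7, "ty": 0.23, "tz": -1.4, "wx": -0.16, "wy": -0.68, "wz": 0}
    - {"tx": -0.84, "ty": 0.27, "tz": -1.72, "wx": -0.16, "wy": -0.68, "wz": 0}
    - {"tx": -0.84, "ty": 0.27, "tz": -1.72, "wx": -0.16, "wy": -0.68, "wz": 0}
    - {"tx": -0.84, "ty": 0.27, "tz": -1.72, "wx": -0.16, "wy": -0.68, "wz": 0}

```text
time_s: 4.8
tool_pos: [600.3, 138.3, 95.2]
ee_rot: [-155.1, -0.2, 76.6]
force: [-0.3, -0.4, -0.0]
grip_width: 0.703
grip_force: 0.0
```

Run:
```python
from h import *
s=r.observe();c=eyes.camera('wrist')
Rt=R.from_euler('xyz',s['ee_rot'],degrees=True).as_matrix()
print(s['tool_pos'],s['ee_rot'],s['joint_positions'],s['force'])
print('est in tool',Rt.T@(np.array((606,136.5,110))-s['tool_pos']))
a=eyes.camera('side')['img'][220:370,180:330];b=c['img'][220:370,240:420]
cv2.imwrite('pics/g.png',np.hstack([cv2.resize(a,(400,400)),cv2.resize(b,(400,333))[:333] if 0 else cv2.resize(b,(400,400))])[:,:,::-1])
```

```text
[600.25590335 138.26543309  95.23667883] [-155.08838638   -0.196813     76.6133646 ] [  1.98503734  40.94757432  20.1763967   93.30910731   6.58405209
 103.92241719] [-0.25315831 -0.42244085 -0.0333634 ]
est in tool [ -0.33687246  -0.78030837 -15.91680521]
```

View pics/g.png

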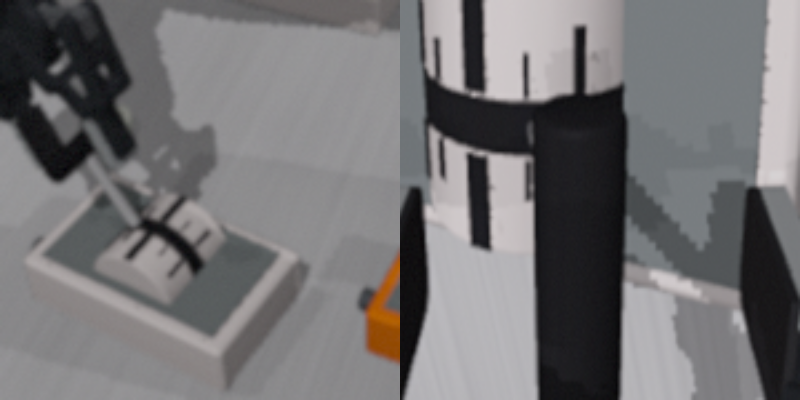

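The side view shows the rod between the two fingers. In the wrist view the bar is centred between the pads, so I close the jaw.

Call:
servo_tool:
  targets:
    - {"tx": 0, "ty": 0, "tz": 0, "wx": 0, "wy": 0, "wz": 0}
    - {"tx": 0, "ty": 0, "tz": 0, "wx": 0, "wy": 0, "wz": 0}
    - {"tx": 0, "ty": 0, "tz": 0, "wx": 0, "wy": 0, "wz": 0}
    - {"tx": 0, "ty": 0, "tz": 0, "wx": 0, "wy": 0, "wz": 0}
    - {"tx": 0, "ty": 0, "tz": 0, "wx": 0, "wy": 0, "wz": 0}
    - {"tx": 0, "ty": 0, "tz": 0, "wx": 0, "wy": 0, "wz": 0}
    - {"tx": 0, "ty": 0, "tz": 0, "wx": 0, "wy": 0, "wz": 0}
    - {"tx": 0, "ty": 0, "tz": 0, "wx": 0, "wy": 0, "wz": 0}
  jaw: 10

```text
time_s: 5.9
tool_pos: [600.1, 138.2, 94.6]
ee_rot: [-155.0, -0.2, 76.6]
force: [2.4, -1.2, 2.4]
grip_width: 0.162
grip_force: 58.6
```

Run:
```python
import numpy as np
u=np.array([.973,-.23,0]);z=np.array([0,0,1]);v=np.array([.23,.973,0])
S=lambda d:np.sin(np.radians(d));C=lambda d:np.cos(np.radians(d))
def tcp(f): t=f-8.8; return 90*(S(f)*u+C(f)*z)-16*(S(t)*u+C(t)*z)
for f0,fs in((33.8,[33,31,28.5,26,23.5,21,19,18]),(18,[17,15,12,9,6,3,1,0])):
  for f in fs: print(f,((tcp(f)-tcp(f0))/30).round(2),((f-f0)/10*v).round(2))
```

```text
33 [-0.03  0.01  0.02] [-0.02 -0.08 -0.  ]
31 [-0.1   0.02  0.07] [-0.06 -0.27 -0.  ]
28.5 [-0.19  0.04  0.12] [-0.12 -0.52 -0.  ]
26 [-0.28  0.07  0.18] [-0.18 -0.76 -0.  ]
23.5 [-0.37  0.09  0.23] [-0.24 -1.   -0.  ]
21 [-0.47  0.11  0.27] [-0.29 -1.25 -0.  ]
19 [-0.55  0.13  0.3 ] [-0.34 -1.44 -0.  ]
18 [-0.59  0.14  0.32] [-0.36 -1.54 -0.  ]
17 [-0.04  0.01  0.01] [-0.02 -0.1  -0.  ]
15 [-0.12  0.03  0.04] [-0.07 -0.29 -0.  ]
12 [-0.24  0.06  0.08] [-0.14 -0.58 -0.  ]
9 [-0.36  0.09  0.1 ] [-0.21 -0.88 -0.  ]
6 [-0.49  0.12  0.12] [-0.28 -1.17 -0.  ]
3 [-0.61  0.15  0.14] [-0.34 -1.46 -0.  ]
1 [-0.7   0.16  0.14] [-0.39 -1.65 -0.  ]
0 [-0.74  0.17  0.15] [-0.41 -1.75 -0.  ]
```

Call:
servo_tool:
  targets:
    - {"tx": -0.03, "ty": 0.01, "tz": 0.02, "wx": -0.02, "wy": -0.08, "wz": 0}
    - {"tx": -0.1, "ty": 0.02, "tz": 0.07, "wx": -0.06, "wy": -0.27, "wz": 0}
    - {"tx": -0.19, "ty": 0.04, "tz": 0.12, "wx": -0.12, "wy": -0.52, "wz": 0}
    - {"tx": -0.28, "ty": 0.07, "tz": 0.18, "wx": -0.18, "wy": -0.76, "wz": 0}
    - {"tx": -0.37, "ty": 0.09, "tz": 0.23, "wx": -0.24, "wy": -1.0, "wz": 0}
    - {"tx": -0.47, "ty": 0.11, "tz": 0.27, "wx": -0.29, "wy": -1.25, "wz": 0}
    - {"tx": -0.55, "ty": 0.13, "tz": 0.3, "wx": -0.34, "wy": -1.44, "wz": 0}
    - {"tx": -0.59, "ty": 0.14, "tz": 0.32, "wx": -0.36, "wy": -1.54, "wz": 0}

```text
time_s: 6.9
tool_pos: [582.0, 142.6, 104.4]
ee_rot: [-170.9, -0.2, 76.7]
force: [2.1, 0.3, 1.0]
grip_width: 0.166
grip_force: 59.2
```

Call:
servo_tool:
  targets:
    - {"tx": -0.04, "ty": 0.01, "tz": 0.01, "wx": -0.02, "wy": -0.1, "wz": 0}
    - {"tx": -0.12, "ty": 0.03, "tz": 0.04, "wx": -0.07, "wy": -0.29, "wz": 0}
    - {"tx": -0.24, "ty": 0.06, "tz": 0.08, "wx": -0.14, "wy": -0.58, "wz": 0}
    - {"tx": -0.36, "ty": 0.09, "tz": 0.1, "wx": -0.21, "wy": -0.88, "wz": 0}
    - {"tx": -0.49, "ty": 0.12, "tz": 0.12, "wx": -0.28, "wy": -1.17, "wz": 0}
    - {"tx": -0.61, "ty": 0.15, "tz": 0.14, "wx": -0.34, "wy": -1.46, "wz": 0}
    - {"tx": -0.7, "ty": 0.16, "tz": 0.14, "wx": -0.39, "wy": -1.65, "wz": 0}
    - {"tx": -0.74, "ty": 0.17, "tz": 0.15, "wx": -0.41, "wy": -1.75, "wz": 0}

```text
time_s: 7.9
tool_pos: [559.9, 148.0, 108.6]
ee_rot: [171.1, -0.3, 76.8]
force: [2.2, 2.7, -0.7]
grip_width: 0.162
grip_force: 59.0
```

Run:
```python
from h import *
s=r.observe();print(s['tool_pos'],s['ee_rot'],s['force'],s['wrist_torque'],s['grip_width'])
Rt=R.from_euler('xyz',s['ee_rot'],degrees=True).as_matrix();b=s['tool_pos']-16*Rt[:,2]
print('bar',b,'off',(b-[558,148.7,35])@[.973,-.23,0])
c=eyes.camera('scene')['img'][190:310,350:490];d=eyes.camera('side')['img'][240:370,180:310]
cv2.imwrite('pics/up.png',np.hstack([cv2.resize(c,(400,343)),cv2.resize(d,(343,343))])[:,:,::-1])
```

```text
[559.86265491 147.9518084  108.59830875] [171.1427024   -0.31216685  76.77551947] [ 2.15408558  2.68256724 -0.7302343 ] [ 0.53226117 -0.35501647 -0.04445346] 0.16172420832546444
bar [557.4446973  148.43154546 124.40727245] off -0.47856497922174573
```

View pics/up.png

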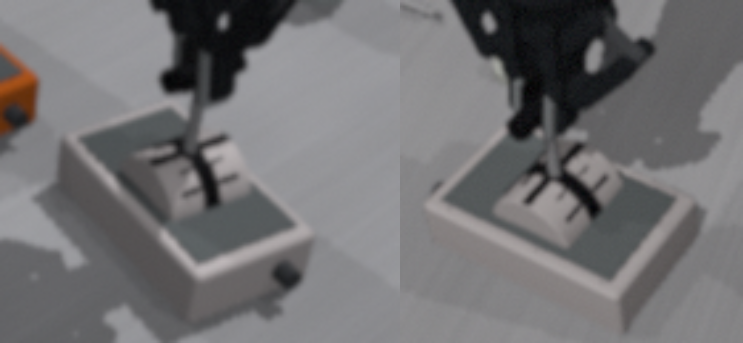

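Call:
servo_tool:
  targets:
    - {"tx": 0, "ty": 0, "tz": 0, "wx": 0, "wy": 0, "wz": 0}
    - {"tx": 0, "ty": 0, "tz": 0, "wx": 0, "wy": 0, "wz": 0}
    - {"tx": 0, "ty": 0, "tz": 0, "wx": 0, "wy": 0, "wz": 0}
    - {"tx": 0, "ty": 0, "tz": 0, "wx": 0, "wy": 0, "wz": 0}
    - {"tx": -0.08, "ty": 0.02, "tz": 0.5, "wx": 0, "wy": 0, "wz": 0}
    - {"tx": -0.22, "ty": 0.05, "tz": 1.5, "wx": 0, "wy": 0, "wz": 0}
    - {"tx": -0.4, "ty": 0.08, "tz": 2.6, "wx": 0, "wy": 0, "wz": 0}
    - {"tx": -0.5, "ty": 0.1, "tz": 3.4, "wx": 0, "wy": 0, "wz": 0}
  jaw: 60

```text
time_s: 9.0
tool_pos: [544.9, 150.7, 213.3]
ee_rot: [171.1, -0.3, 76.8]
force: [0.2, 0.1, 0.5]
grip_width: 0.701
grip_force: 0.0
```

Call:
servo_tool:
  targets:
    - {"tx": -0.1, "ty": 0, "tz": 0.7, "wx": 0.05, "wy": 0.2, "wz": 0}
    - {"tx": -0.1, "ty": 0, "tz": 1.2, "wx": 0.1, "wy": 0.5, "wz": 0}
    - {"tx": -0.1, "ty": 0, "tz": 1.6, "wx": 0.2, "wy": 0.8, "wz": 0}
    - {"tx": -0.1, "ty": 0, "tz": 1.8, "wx": 0.2, "wy": 0.87, "wz": 0}
    - {"tx": -0.1, "ty": 0, "tz": 1.8, "wx": 0.2, "wy": 0.87, "wz": 0}
    - {"tx": -0.1, "ty": 0, "tz": 1.8, "wx": 0.2, "wy": 0.87, "wz": 0}
    - {"tx": -0.1, "ty": 0, "tz": 1.8, "wx": 0.2, "wy": 0.87, "wz": 0}
    - {"tx": -0.1, "ty": 0, "tz": 1.8, "wx": 0.2, "wy": 0.87, "wz": 0}

```text
time_s: 10.0
tool_pos: [541.8, 150.6, 264.5]
ee_rot: [-179.9, -0.2, 76.7]
force: [-0.0, -0.9, -0.0]
grip_width: 0.699
grip_force: 0.0
```

Run:
```python
from h import *
R_=[]
for n in('scene','side'):
    c=eyes.camera(n)
    for t in('ring_lever_grip','ring_unit'):
        for x in landmark_of(t,n):
            p=onz(ray(c,x['uv']),125 if 'lever' in t else 0)
            if p[0]>480 and p[1]>50: 
                print(n,t,x,p)
                if 'lever' in t:R_.append(ray(c,x['uv']))
if len(R_)>1:print(tri(R_))
s=r.observe();c=eyes.camera('wrist');print(s['tool_pos'],s['ee_rot'],s['force'])
for t,z in(('ring_lever_grip',125),('ring_unit',0)):
    for x in landmark_of(t,'wrist'): print(x,onz(wray(c,s,x['uv']),z))
d=eyes.camera('scene')['img'][190:310,350:490]
e=eyes.camera('side')['img'][220:370,160:310]
w=c['img'][150:330,220:400]
np.save('w3.npy',c['img'])
f=lambda i,a:cv2.resize(i,(a,600-0 if 0 else 340),interpolation=cv2.INTER_CUBIC)
cv2.imwrite('pics/end.png',np.vstack([np.hstack([cv2.resize(d,(397,300)),cv2.resize(e,(300,300))]),np.hstack([cv2.resize(w,(300,300)),np.zeros((300,397,3),'u1')])])[:,:,::-1])
```

```text
scene ring_lever_grip {'uv': [418.3, 217.6], 'confidence': 0.88} [559.62993516 139.64732738 125.        ]
scene ring_unit {'uv': [411.6, 271.2], 'confidence': 0.72} [561.15557228 146.73176576   0.        ]
side ring_lever_grip {'uv': [233.5, 281.5], 'confidence': 0.84} [555.50582099 155.23860377 125.        ]
side ring_unit {'uv': [242.7, 330.7], 'confidence': 0.94} [557.82213077 148.91882407   0.        ]
(array([556.8660451 , 148.1307668 , 118.67857028]), [np.float64(2.436850456961468), np.float64(2.4368504569613645)])
[542.05099133 150.54998493 264.52875166] [-179.88324429   -0.22019061   76.70664607] [-0.34047709 -0.13877595  0.42251127]
{'uv': [82.0, 282.9], 'confidence': 0.76} [300.50376106 147.14931586 125.        ]
{'uv': [339.5, 193.8], 'confidence': 0.87} [560.85636908 146.63205092   0.        ]
{'uv': [170.0, 250.8], 'confidence': 0.65} [344.30604254 127.76294225   0.        ]
```

View pics/end.png

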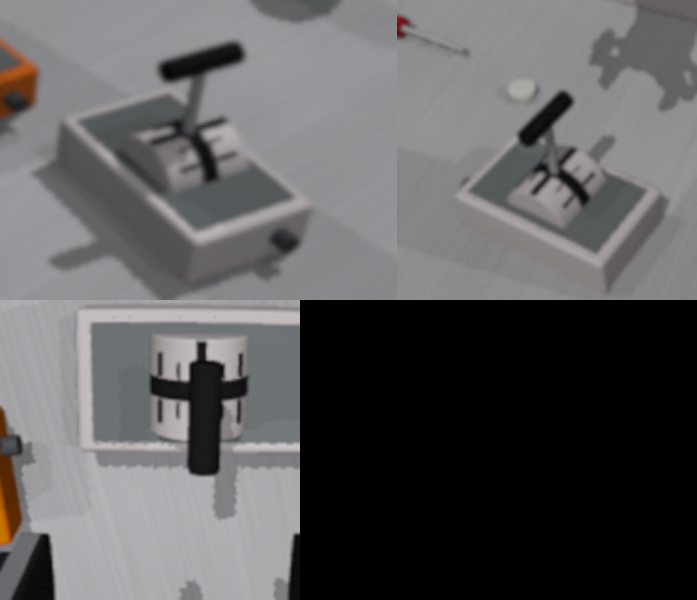

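The lever stands over the broad mark in all three views. I check it numerically from the wrist picture, using the mark at (341,181) and the bar from (343,191) to (343,252).

Run:
```python
from h import *
s=r.observe();c=eyes.camera('wrist');u=np.array([.973,-.23,0]);g=cv2.cvtColor(c['img'],cv2.COLOR_RGB2GRAY)
# mark: darkest-centroid on drum rows, bar rows centroid
def cen(row,a,b):
    w=np.clip(110-g[row,a:b].astype(float),0,None);return (w*np.arange(a,b)).sum()/max(w.sum(),1e-9)
F=lambda uv,z:(onz(wray(c,s,uv),z)-[558,148.7,0])@u
for row in range(173,188,2):x=cen(row,333,350);print('mark',row,round(x,1),round(F((x,row),65),2))
for row in range(215,250,6):x=cen(row,325,362);print('bar',row,round(x,1),round(F((x,row),125),2))
for row in (180,195,210):print(row,g[row,300:380:2])
# box end edges: rim outer ends
for row in(180,200,220):print(row,list(g[row,258:290]),list(g[row,405:440]))
```

```text
mark 173 0.0 -415.74
mark 175 340.4 1.0
mark 177 340.5 1.14
mark 179 340.5 1.08
mark 181 340.5 1.1
mark 183 340.5 1.12
mark 185 340.5 1.15
mark 187 342.2 2.78
bar 215 343.3 0.77
bar 221 343.0 0.59
bar 227 342.4 0.18
bar 233 343.0 0.79
bar 239 341.9 -0.0
bar 245 341.7 -0.16
180 [113 113 113 113 112 110 132 142 137 158 166 172 175 177 180 183 185 186
 187  90  24  22 177 188 185 184 182 179 175 172 167 159 151 139 117 113
 112 112 113 113]
195 [105 105 105 105 105  58  94  87  89 156 170 174 174 111 152 187 184  38
  19  24  24  26  26  26  25  21  16  87 171 171 166 140  62 106  78 110
 112 113 111 113]
210 [105 106 106 104 104 114 137 111  75 145 154 156 142 123 109  99  79  17
  21  25  26  26  27  28  26  22  37 103 124 146 148 102  91 123 111 113
 112 113 112 112]
180 [np.uint8(154), np.uint8(154), np.uint8(155), np.uint8(158), np.uint8(158), np.uint8(155), np.uint8(149), np.uint8(150), np.uint8(165), np.uint8(177), np.uint8(186), np.uint8(190), np.uint8(190), np.uint8(190), np.uint8(191), np.uint8(188), np.uint8(160), np.uint8(124), np.uint8(111), np.uint8(111), np.uint8(112), np
[... 2002 characters left out ...]
nt8(112), np.uint8(113), np.uint8(112), np.uint8(112), np.uint8(113), np.uint8(113), np.uint8(112), np.uint8(113), np.uint8(112), np.uint8(112), np.uint8(112), np.uint8(112)] [np.uint8(196), np.uint8(196), np.uint8(192), np.uint8(180), np.uint8(164), np.uint8(149), np.uint8(160), np.uint8(165), np.uint8(163), np.uint8(161), np.uint8(161), np.uint8(163), np.uint8(165), np.uint8(164), np.uint8(163), np.uint8(164), np.uint8(166), np.uint8(165), np.uint8(164), np.uint8(164), np.uint8(163), np.uint8(162), np.uint8(162), np.uint8(164), np.uint8(165), np.uint8(164), np.uint8(162), np.uint8(163), np.uint8(163), np.uint8(162), np.uint8(161), np.uint8(162), np.uint8(162), np.uint8(163), np.uint8(163)]
```

The bar sits within about 1 mm of the mark, which is under 1° from upright. The gripper is clear, so I hand in.

```bash
python3 -c "
from station import r
print(r.job_done())"
```

```text
the job is handed in; nothing more can be done
None
```

The crossbar lever now stands upright over the broad middle mark (within about 1° by the wrist camera) and is released; I didn't touch the ball lever or the orange look-alike, and the job is handed in.

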